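Find the heavy side of a shaker rotor by feel and hold it down

TASK

The blue drum on the grey service stand is a shaker rotor with a weight sealed inside, out of sight, so one side is heavier. Take it by its black crank handle, turn it at least once right round in one direction to feel where it is heavy, then bring the heavy side straight down (within about 20 degrees) and finish still gripping the handle, keeping the rotor still there. Leave the things around the stand where they are.

Things in the scene. Friction and masses are not known exactly. Their poses are not given: they have to be found in the camera images.
- stand: Grey fixed service stand: base 150 x 120 x 15 mm, an upright behind the blue drum up to 147 mm. Origin on the table; x axis level, roughly away from the robot (turned up to 0.3 rad), y to the left, z up. The base reaches from x = -65 to +85 mm. The drum's axis runs along x, 115 mm above the table.
- rotor_axis (a point): Fixed point (does not turn) on the drum's level turning axis, 115 mm high, 82 mm before the stand's origin: centre of the circle, 36 mm in radius, that the middle of the handle runs on. Its x axis runs along the turning axis into the drum, y is level to the left as seen from the robot, z up.
- drum_front (a point): Centre of the front face of the sealed blue drum (rotor), 88 mm across, 40 mm thick, even screws all round; fixed axes as the stand's. Inside, out of sight, a weight of about 0.4 kg, 30 mm off the axis, makes one side heavy. It may lie at any angle to the handle (differs each time) and does not shift in the drum. All else on the drum is balanced.
- handle_mid (a point): Middle of the crank handle: black sleeve 20 mm across, 56 mm long, on a steel pin that stands out of the drum's front towards the robot, parallel to the axis and 36 mm off it; 24 mm of bare pin behind it. The sleeve spins freely on its pin: held from above, fingers either side, it can be carried all round without turning the gripper.
- rotor (a joint): Turn of the drum, rad, counted on over turns, no stops: 0 handle on top, growing clockwise seen from the robot (pi/2: handle at right). Seal drag is a steady 0.145 N m (4 N at the handle), just over the weight's most, 0.09 to 0.13 N m (2.6 to 3.6 N): the drum stays where left; the handle goes harder while the heavy side rises, easier while it sinks (felt in motion; a stop blurs it).
- reagent_bottle: Bystander: white 44x44x90 mm reagent bottle with a red cap; origin at the centre of its underside.
- pot_a: Bystander: 50x50x55 mm specimen pot with a yellow cap; origin at the centre of its underside.
- dropper_bottle_a: Bystander: brown 33x33x82 mm dropper bottle with a black bulb; origin at the centre of its underside.
- petri_dish: Bystander: 60 mm petri dish, 12 mm high; origin at the centre of its underside.
- tape_roll: Bystander: blue roll of tape, 58x64x20 mm, lying flat; origin at the centre of its underside.

How it is judged:
By the outcome, as a careful person would: the job done as asked, in the order asked, and still so for the second after the job is handed in, while the arm keeps its last pose, push and grip.
It also fails if it takes over 72 s, if anything falls off the work surface, if the arm or the gripper's body presses on something with over 40 N, if the wrist force passes 120 N, or if a joint passes its speed limit or range.

ROBOT

A 7-joint arm with a two-finger parallel gripper is mounted at the origin on a cart in front of the work surface, level with it; the furniture and walls round the work are solid. World frame = base frame: x ahead of the robot, y to its left, z up, the work surface at z = 0. Lengths are in mm, angles in rad, forces in N, time in s.
With the tool pointing down it reaches from about 400 to 850 mm from the base axis. Payload 10.4 kg.
Tool frame: the origin (TCP) lies on the centre line of the jaws, within the pads' length; the fingertips stand nose_length ahead of it and the grasp point (between the pads) lies 3 mm ahead of it (nose_length is the distance from the TCP to the fingertips, in mm); z points along the fingers, y is the line along which they close (so a half turn about z gives the same grasp; the last joint's range is limited). The gripper opens to 87 mm and grips with 3 to 60 N. Pads are 19 mm wide; open, the fingers measure 117 mm over their backs; the gripper's body (75 mm by 190 mm) begins 51 mm behind the grasp point.
Start: joints at [1.102, 0.332, -0.065, 1.46, 0.022, 1.35, -0.088], TCP at [269.51, -563.927, 244.576] pointing down, gripper open.
Joint ranges: [-2.6, 2.6], [-0.5, 2.12], [-1.47, 1.34], [0.16, 2.42], [-1.27, 4.41], [0.06, 2.06], [-2.6, 2.6]. Speed limits (rad/s): [2.22, 2.22, 2.79, 2.79, 3.14, 3.14, 3.14].

INTERFACE

Orientations are given as a 3x3 rotation matrix whose columns are the frame's x, y, z axes.
In Python, from plant import * gives the robot as it stands. The module is installed in compiled form; this text tells all that it offers.
- The arm moves only by the tool step_arm, never from a script. Its arguments are lists of equal length, an entry for each row: "gripper": the finger opening in mm, from 0 to 87; "dp": the shift along the world's x, y, z in mm, a list of three; "twist": the turn, a rotation vector about the world's x, y, z in rad, a list of three. In form: {"gripper": [gripper, ...], "dp": [[x, y, z], ...], "twist": [[wx, wy, wz], ...]}. A call has 1 to 20 rows; each row shifts and turns the commanded pose from where the row before left it; what a row does not reach is not made up. A row lasts 1/12 s, in which the tool goes at most 41.7 mm and 7.16 degrees, less where a joint would pass 70% of its speed; a pose out of reach is approached as far as the arm can. A call with a gripper value outside its range is refused whole. The fingers move at their own pace and stop on an object; the grip force is fixed at half the most. Time passes only in rows, so rows that do not move let the fingers close. It gives the time, the measured TCP pose, the force, the opening and the grip force at its end, in the units of the state.
- get_state(): the state, without advancing time (a new reading comes with each control period).
- capture(name): name is "scene" or "top" or "wrist"; returns a dict with "color" (420x560x3 uint8, blue, green, red), "z_map" (420x560 float32, mm along the optical axis (not along the pixel's ray), 0 where there is no reading), "K" (3x3 intrinsics, pixels), "k1" (the pictures are not rectified: a ray, as slopes to the right and down, at radius r is drawn at 1 + k1 r^2 times it, then the intrinsics apply), "T" (4x4, takes a point from camera to world coordinates); the wrist camera has in their place "T_tool_cam" (4x4, takes a point from camera to tool coordinates, whose origin is the TCP and whose axes are the flange's). Camera axes: x right, y up, looking along -z (the intrinsics and any distortion apply to the point x, -y, -z); pixel columns grow to the right and rows downward; lengths in mm; the calibration is good to about 2 mm. A picture is of the moment at which its call begins: read the wrist's pose just before it.
- close_job(): hands the job in; it is judged then, once.
The state is a dict: "clock": time; "qpos": joint angles; "qvel": joint speeds; "joint_torque": joint torques, N m; "eef_pos": TCP position; "eef_rot": TCP orientation; "contact_force": force on the tool from outside, world axes, zero at the start; "moment": the same for the moment, N m; "gripper_width": finger opening in mm; "grasp_force": force on a finger pad.
Only numpy, scipy, OpenCV 4.12 (cv2) and the standard library are available. Lean on these libraries where they do the work, as an engineer would, in place of code of your own. Each camera call takes 0.05 s, during which the arm holds its last target. There are 200 camera calls.

## Working session

There is one attempt and no reset: what is moved stays moved. The work goes in short steps, Python scripts to look and compute and a tool call to move; the robot and the scene stay as the last step left them, time stands still between calls to the robot, and variables do not carry over. Pictures are saved under pics/ and viewed, at most 10 in all, crops included, and the job is handed in when it is done.

Besides the shell and the picture viewer there is one more tool, called after "Request:" as name(argument=value, ...) on one line, values as JSON. step_arm: Moves the arm, as the interface text tells. Its arguments: {"type":"object","properties":{"gripper":{"type":"array","items":{"type":"number"}},"dp":{"type":"array","items":{"type":"array","items":{"type":"number"}}},"twist":{"type":"array","items":{"type":"array","items":{"type":"number"}}}},"required":["gripper","dp","twist"]}

```bash
mkdir -p pics; cat > h.py <<'E'
from plant import *
import numpy as np, cv2
def pt(c,u,v,z=None,T=None):
    K=c["K"];x=(u-K[0,2])/K[0,0];y=(v-K[1,2])/K[1,1]
    a,b=x,y
    for _ in range(20):
        s=1+c["k1"]*(a*a+b*b);a,b=x/s,y/s
    d=c["z_map"][int(v),int(u)] if z is None else z
    T=c["T"] if T is None else T
    return (T@np.array([a*d,-b*d,-d,1]))[:3]
E
python3 - <<'E'
from h import *
s=get_state();print(s)
a=capture("scene");b=capture("top")
import pickle;pickle.dump((a,b),open("c.pkl","wb"))
cv2.imwrite("pics/a.png",a["color"]);cv2.imwrite("pics/b.png",b["color"])
print(a["T"],b["T"],a["K"],a["k1"])
E
```

```text
{'clock': 0.0, 'qpos': array([ 1.10239066,  0.33288004, -0.0647416 ,  1.46097239,  0.02161336,
        1.34985812, -0.0885098 ]), 'qvel': array([-1.58437881e-03,  6.11082480e-05,  4.63666916e-04, -8.24387956e-04,
       -1.63244134e-03,  9.21950859e-04,  1.15281736e-03]), 'joint_torque': array([ 3.62178080e-04, -6.23259330e+01,  2.47464707e-02, -3.89899600e+01,
       -6.14065211e-02,  3.97227891e-02,  1.09037701e-04]), 'eef_pos': array([ 269.35105827, -563.58511645,  243.73407948]), 'eef_rot': array([[ 9.02240215e-01,  4.31233284e-01, -6.70803821e-04],
       [ 4.31233800e-01, -9.02239347e-01,  1.25328817e-03],
       [-6.47660289e-05, -1.42004027e-03, -9.99998990e-01]]), 'contact_force': array([-0.00413911, -0.31475357, -0.18263692]), 'moment': array([ 0.0136897 , -0.02890059, -0.02833916]), 'grasp_force': 0.0, 'gripper_width': 86.81591956197067}
[[ 8.27840236e-01  4.42500673e-01 -3.44780652e-01  2.36455993e+02]
 [-5.60822012e-01  6.39028332e-01 -5.26423272e-01 -2.59636912e+02]
 [-1.26180474e-02  6.29154945e-01  7.77177483e-01  9.26410914e+02]
 [ 0.00000000e+00  0.00000000e+00  0.00000000e+00  1.00000000e+00]] [[-2.68360053e-03  9.77195793e-01 -2.12323292e-01  4.35558216e+02]
 [-9.99992547e-01 -2.03306938e-03  3.28213488e-03  2.90171235e+02]
 [ 2.77562041e-03  2.12330517e-01  9.77193966e-01  9.63980783e+02]
 [ 0.00000000e+00  0.00000000e+00  0.00000000e+00  1.00000000e+00]] [[517.47671486   0.         283.73630501]
 [  0.         517.47671486 220.54013491]
 [  0.           0.           1.        ]] -0.07515796233581644
```

View pics/a.png

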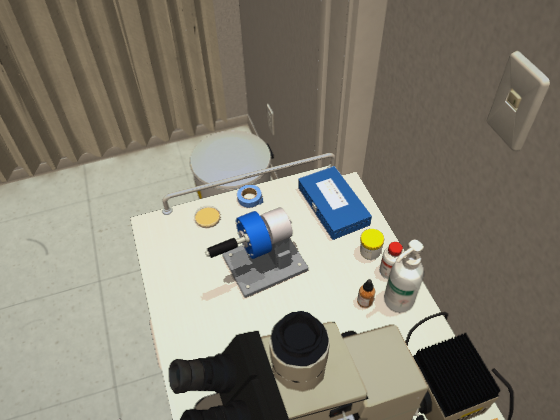

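View pics/b.png

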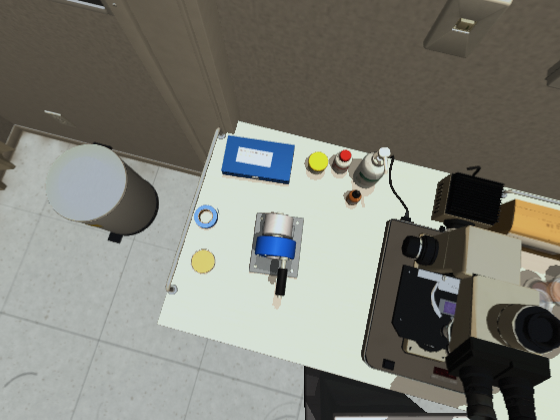

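The scene view shows the stand, with the drum at (255,232) and the handle at (221,247). The top view has the handle at about (281,282), and a microscope right of the stand at (440,300). Next I'll measure these with depth.

```bash
python3 - <<'E'
from h import *
import pickle
a,b=pickle.load(open("c.pkl","rb"))
def cloud(c,u0,u1,v0,v1,step=1):
    return np.array([[*pt(c,u,v),*c["color"][v,u]] for v in range(v0,v1,step) for u in range(u0,u1,step) if c["z_map"][v,u]>0])
for n,c,w in(("scene",a,(195,310,200,300)),("top",b,(240,310,200,310))):
    P=cloud(c,*w);X=P[:,:3];C=P[:,3:]
    k=(C.max(1)<60)&(X[:,2]>40)&(X[:,2]<200)
    H=X[k];m=H.mean(0);
    print(n,"handle",k.sum(),H.min(0),H.max(0),m,np.linalg.svd(H-m)[2][0])
    k=(C[:,0]>120)&(C[:,2]<80)&(X[:,2]>40);H=X[k];print("drum",k.sum(),H.min(0),H.max(0),H.mean(0))
P=cloud(b,240,560,150,420,4)[:,:3];P=P[P[:,2]>150];print("tall",P.min(0),P.max(0))
Q=P[P[:,1]>-300];print(Q[:,0].min(),Q[:,1].max(),P[:,2].max())
P=cloud(a,150,450,310,420,4)[:,:3];print("scene scope",P[P[:,2]>100].min(0),P[P[:,2]>100].max(0))
for u,v in((206,216),(203,261),(318,162),(344,158),(354,197),(258,160),(372,170),(200,160),(400,300),(485,380)):print(u,v,pt(b,u,v).round())
big=cv2.resize(b["color"][195:315,225:385],None,fx=5,fy=5,interpolation=3);cv2.imwrite("pics/bc.png",big)
E
```

```text
scene handle 342 [424.33567829 258.17455906  40.15722118] [585.8029316  290.43322729 157.7821016 ] [469.82743218 276.18164726 136.52606669] [-0.80739604  0.06994603  0.58584911]
drum 757 [501.60049422 249.05300976 106.3342518 ] [557.15109394 321.92781451 163.30472392] [523.7106535  277.21765036 148.73899774]
top handle 250 [425.78714179 268.00570388  42.4641379 ] [582.9946897  326.86898805 156.45629481] [456.83873292 284.02312662 148.07012429] [-0.91179037 -0.13653366  0.38729431]
drum 655 [502.74277869 253.64203865 127.8928403 ] [547.61835922 333.90672309 161.57184357] [524.85938673 293.03895199 151.53109621]
tall [ 252.32261387 -329.47764311  150.03878403] [739.88573386 318.4247677  441.17543562]
252.32261386507662 318.42476769534665 441.1754356220588
scene scope [ 241.06842252 -183.60572309  101.534905  ] [648.064624    16.79412153 443.11749141]
206 216 [619. 473.  -1.]
203 261 [504. 475.   5.]
318 162 [746. 188.  51.]
344 158 [743. 129.  89.]
354 197 [656. 102.  51.]
258 160 [758. 339.  34.]
372 170 [704.  71. 119.]
200 160 [ 961.  610. -550.]
400 300 [414.  44. 174.]
485 380 [305. -15. 360.]
```

View pics/bc.png

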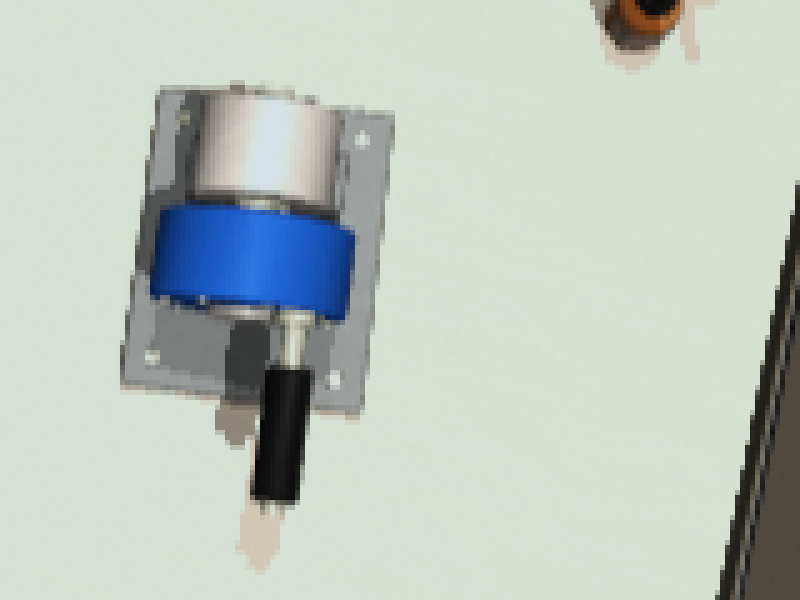

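The crop shows the base corners at about (158,88), (395,112), (362,412) and (122,385). The sleeve runs from (288,370) to (275,500), and the drum is at (252,262). The handle sits near the top, slightly right of the axis.

```bash
python3 - <<'E'
from h import *
import pickle
a,b=pickle.load(open("c.pkl","rb"))
def ray(c,u,v,h):
    p=pt(c,u,v,z=1000.);o=c["T"][:3,3];return o+(p-o)*(h-o[2])/(p[2]-o[2])
Q=np.array([ray(b,225+x/5,195+y/5,15) for x,y in((158,88),(395,112),(362,412),(122,385))]);print(Q.round(1))
ctr=Q.mean(0);xa=(Q[0]+Q[1]-Q[2]-Q[3]);L=np.linalg.norm(xa)/2;xa/=np.linalg.norm(xa);yaw=np.arctan2(xa[1],xa[0])
ya=(Q[0]-Q[1]+Q[3]-Q[2]);print("L",L,"W",np.linalg.norm(ya)/2,"yaw",yaw, np.arctan2(-ya[0],ya[1]))
org=ctr-10*xa;ax=org-82*xa;ax[2]=115;print("org",org,"axis",ax)
yv=np.array([-xa[1],xa[0],0])
for c,w in((a,(200,250,225,270)),(b,(270,295,265,305))):
    P=np.array([pt(c,u,v) for v in range(w[2],w[3]) for u in range(w[0],w[1]) if c["color"][v,u].max()<60 and c["z_map"][v,u]>0])
    P=P[P[:,2]>120];D=P-ax;x=D@xa;y=D@yv;print(len(P),"x",np.percentile(x,[2,98]),"y",np.percentile(y,[2,50,98]),"z",np.percentile(P[:,2],[2,50,90,98]),np.polyfit(x,y,1))
# heights nearby along top: tall obstacles y<250
P=np.array([pt(b,u,v) for v in range(150,420,3) for u in range(300,560,3) if b["z_map"][v,u]>0])
for x0 in range(200,800,100):
    for y0 in range(-200,250,50):
        k=(P[:,0]>=x0)&(P[:,0]<x0+100)&(P[:,1]>=y0)&(P[:,1]<y0+50)
        print(int(P[k,2].max()) if k.any() else -1,end=" ")
    print(x0)
E
```

```text
[[624.8 342.3  15. ]
 [612.2 222.7  15. ]
 [463.5 241.3  15. ]
 [476.8 358.5  15. ]]
L 149.33216941369682 W 119.06702887322697 yaw -0.11676155531162519 -0.10886056691362811
org [534.393365   292.36197466  15.        ] axis [452.95169394 301.91468186 115.        ]
284 x [-24.71744132  27.40104404] y [-30.57207464 -25.26081034 -15.11046585] z [141.73703143 151.66849027 154.89664849 156.25062856] [-1.12988939e-02 -2.42322912e+01]
238 x [-24.73909728  26.48782854] y [-28.08414995 -19.02431518 -10.05782376] z [145.61328826 151.1504565  153.59530189 154.72312231] [-5.41607361e-03 -1.90121735e+01]
-1 343 376 383 384 45 2 3 1 200
-1 369 440 440 370 174 1 2 1 300
-1 341 439 438 180 174 1 2 2 400
163 277 280 276 158 2 3 4 17 500
163 163 162 41 109 191 63 2 15 600
133 98 61 32 189 193 89 56 55 700
```

Request:
step_arm(gripper=[60, 60, 60, 60, 60, 60, 60, 60, 60, 60, 60, 60, 60, 60, 60, 60, 60], dp=[[0, 0, 40], [0, 0, 40], [0, 0, 40], [0, 0, 40], [0, 0, 40], [0, 0, 40], [0, 0, 40], [0, 0, 40], [23.4, 23.7, 0], [23.4, 23.7, 0], [23.4, 23.7, 0], [23.4, 23.7, 0], [23.4, 23.7, 0], [23.4, 23.7, 0], [23.4, 23.7, 0], [23.4, 23.7, 0], [23.4, 23.7, 0]], twist=[[0, 0, 0.1], [0, 0, 0.1], [0, 0, 0.1], [0, 0, 0.1], [0, 0, 0.1], [0, 0, 0.1], [0, 0, 0.1], [0, 0, 0.1], [0, 0, 0.1], [0, 0, 0.1], [0, 0, 0.1], [0, 0, 0.1], [0, 0, 0.1], [0, 0, 0.1], [0, 0, 0.1], [0, 0, 0.1], [0, 0, 0.1]])

```text
clock: 1.52
eef_pos: [480.4, -350.2, 558.2]
eef_rot: [[-0.534, 0.846, -0.001], [0.846, 0.534, 0.002], [0.002, 0.0, -1.0]]
contact_force: [0.5, -0.3, 0.4]
gripper_width: 60.2
grasp_force: 0.0
```

Request:
step_arm(gripper=[60, 60, 60, 60, 60, 60, 60, 60, 60, 60, 60, 60, 60, 60, 60], dp=[[12.5, 31.2, 0], [12.5, 31.2, 0], [12.5, 31.2, 0], [12.5, 31.2, 0], [12.5, 31.2, 0], [12.5, 31.2, 0], [12.5, 31.2, 0], [12.5, 31.2, 0], [-2.9, 31.4, 0], [-2.9, 31.4, 0], [-2.9, 31.4, 0], [-2.9, 31.4, 0], [-2.9, 31.4, 0], [-2.9, 31.4, 0], [-2.9, 31.4, 0]], twist=[[0, 0, 0.099], [0, 0, 0.099], [0, 0, 0.099], [0, 0, 0.099], [0, 0, 0.099], [0, 0, 0.099], [0, 0, 0.099], [0, 0, 0.099], [0, 0, 0.099], [0, 0, 0], [0, 0, 0], [0, 0, 0], [0, 0, 0], [0, 0, 0], [0, 0, 0]])

```text
clock: 2.77
eef_pos: [558.9, 119.3, 558.2]
eef_rot: [[-0.993, 0.121, -0.002], [0.121, 0.993, 0.001], [0.002, 0.0, -1.0]]
contact_force: [0.7, 0.0, -0.0]
gripper_width: 59.5
grasp_force: 0.0
```

Request:
step_arm(gripper=[60, 60, 60, 60, 60, 60, 60, 60, 60, 60, 60, 60, 60], dp=[[-19, 27, 0], [-19, 27, 0], [-19, 27, 0], [-19, 27, 0], [-19, 27, 0], [-19, 27, 0], [0, 0, -40], [0, 0, -40], [0, 0, -40], [0, 0, -40], [0, 0, -40], [0, 0, -40], [0, 0, -30]], twist=[[0, 0, 0], [0, 0, 0], [0, 0, 0], [0, 0, 0], [0, 0, 0], [0, 0, 0], [0, 0, 0], [0, 0, 0], [0, 0, 0], [0, 0, 0], [0, 0, 0], [0, 0, 0], [0, 0, 0]])

```text
clock: 3.85
eef_pos: [444.2, 278.9, 284.9]
eef_rot: [[-0.993, 0.121, -0.004], [0.121, 0.993, -0.001], [0.004, -0.001, -1.0]]
contact_force: [0.3, -0.1, 0.3]
gripper_width: 60.1
grasp_force: 0.0
```

```bash
python3 - <<'E'
from h import *
s=get_state();c=capture("wrist");cv2.imwrite("pics/w.png",c["color"])
T=np.eye(4);T[:3,:3]=s["eef_rot"];T[:3,3]=s["eef_pos"];T=T@c["T_tool_cam"]
print(s["eef_pos"],s["eef_rot"],s["contact_force"],s["qpos"])
P=[];
for v in range(0,420,2):
    for u in range(0,560,2):
        if c["z_map"][v,u]>0 and c["color"][v,u].max()<60:P.append([*pt(c,u,v,T=T),u,v])
P=np.array(P);k=(P[:,2]>120)&(P[:,2]<165)&(abs(P[:,0]-450)<60)&(abs(P[:,1]-282)<40);P=P[k]
w=-0.113;xa=np.array([np.cos(w),np.sin(w),0]);yv=np.array([-xa[1],xa[0],0])
D=P[:,:3]-[453,302,0];print(len(P),np.percentile(D@xa,[2,50,98]),np.percentile(D@yv,[2,50,98]),np.percentile(P[:,2],[2,50,98]),np.polyfit(D@xa,D@yv,1))
E
```

```text
[444.24139277 278.94523883 284.92169846] [[-9.92597438e-01  1.21389206e-01 -3.87114868e-03]
 [ 1.21393300e-01  9.92604131e-01 -8.39690601e-04]
 [ 3.74058879e-03 -1.30340625e-03 -9.99992155e-01]] [ 0.30659245 -0.07228737  0.28274482] [-0.06359626  0.14236752 -0.63799676  1.63212464  0.0840066   1.39894744
  0.73767658]
374 [-26.40787927   1.30771579  52.95366389] [-30.10287504 -20.77188906   6.4427698 ] [136.14850093 152.75356267 155.39462657] [  0.05993337 -20.39446541]
```

View pics/w.png

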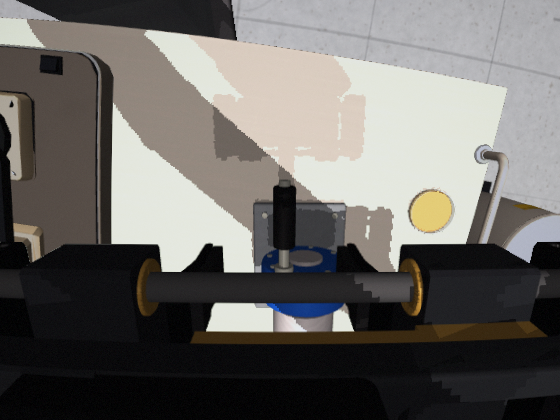

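The wrist view shows the sleeve at (285,217) between the fingers, and it agrees with the earlier measurement (y −20, z 145). Descending to grasp.

Request:
step_arm(gripper=[60, 60, 60, 60, 60, 60], dp=[[0.5, 3.9, -30], [0, 0, -30], [0, 0, -30], [0, 0, 0], [0, 0, 0], [0, 0, 0]], twist=[[0, 0, 0], [0, 0, 0], [0, 0, 0], [0, 0, 0], [0, 0, 0], [0, 0, 0]])

```text
clock: 4.4
eef_pos: [446.5, 284.5, 200.7]
eef_rot: [[-0.993, 0.121, 0.0], [0.121, 0.993, 0.002], [0.0, 0.002, -1.0]]
contact_force: [-0.5, -0.1, 0.5]
gripper_width: 60.0
grasp_force: 0.0
```

Request:
step_arm(gripper=[60], dp=[[0, 0, 0]], twist=[[0, 0, 0]])

```text
clock: 4.48
eef_pos: [446.7, 284.6, 200.9]
eef_rot: [[-0.993, 0.121, 0.001], [0.121, 0.993, 0.002], [-0.001, 0.003, -1.0]]
contact_force: [0.5, -0.3, -0.1]
gripper_width: 59.9
grasp_force: 0.0
```

Request:
step_arm(gripper=[60], dp=[[0, 0, 0]], twist=[[0, 0, 0]])

```text
clock: 4.57
eef_pos: [446.5, 284.4, 200.4]
eef_rot: [[-0.993, 0.121, 0.001], [0.121, 0.993, 0.002], [-0.001, 0.002, -1.0]]
contact_force: [0.6, 1.0, -0.5]
gripper_width: 60.4
grasp_force: 0.0
```

Request:
step_arm(gripper=[60, 60, 60, 60, 0, 0, 0, 0, 0, 0, 0], dp=[[0, 0, -25], [0, 0, -22], [0, 0, 0], [0, 0, 0], [0, 0, 0], [0, 0, 0], [0, 0, 0], [0, 0, 0], [0, 0, 0], [0, 0, 0], [0, 0, 0]], twist=[[0, 0, 0], [0, 0, 0], [0, 0, 0], [0, 0, 0], [0, 0, 0], [0, 0, 0], [0, 0, 0], [0, 0, 0], [0, 0, 0], [0, 0, 0], [0, 0, 0]])

```text
clock: 5.48
eef_pos: [445.7, 283.7, 151.5]
eef_rot: [[-0.993, 0.121, -0.002], [0.121, 0.993, 0.001], [0.002, 0.0, -1.0]]
contact_force: [-1.7, -7.5, 0.6]
gripper_width: 21.5
grasp_force: 4.1
```

Request:
step_arm(gripper=[0, 0, 0, 0], dp=[[0, 0, 0], [0, 0, 0], [0, 0, 0], [0, 0, 0]], twist=[[0, 0, 0], [0, 0, 0], [0, 0, 0], [0, 0, 0]])

```text
clock: 5.82
eef_pos: [445.7, 283.5, 151.4]
eef_rot: [[-0.993, 0.121, -0.002], [0.121, 0.993, 0.0], [0.002, 0.0, -1.0]]
contact_force: [-1.4, -2.0, 3.1]
gripper_width: 19.1
grasp_force: 30.0
```

Request:
step_arm(gripper=[0], dp=[[0, 0, 0]], twist=[[0, 0, 0]])

```text
clock: 5.9
eef_pos: [445.7, 283.5, 151.4]
eef_rot: [[-0.993, 0.121, -0.002], [0.121, 0.993, 0.0], [0.002, 0.0, -1.0]]
contact_force: [-2.2, -4.2, 3.6]
gripper_width: 19.1
grasp_force: 30.0
```

```bash
python3 - <<'E'
import numpy as np
t=np.radians(33+6*np.arange(0,61));y=-36*np.sin(t);z=36*np.cos(t)
R=np.c_[np.diff(y)*.115,np.diff(y)*.993,np.diff(z)].round(1).tolist()
for i in range(0,60,3):print(R[i:i+3])
E
```

```text
[[-0.4, -3.0, -2.2], [-0.3, -2.8, -2.5], [-0.3, -2.5, -2.8]]
[[-0.3, -2.2, -3.0], [-0.2, -1.9, -3.3], [-0.2, -1.5, -3.4]]
[[-0.1, -1.2, -3.6], [-0.1, -0.8, -3.7], [-0.0, -0.4, -3.7]]
[[0.0, 0.0, -3.8], [0.0, 0.4, -3.7], [0.1, 0.8, -3.7]]
[[0.1, 1.2, -3.6], [0.2, 1.5, -3.4], [0.2, 1.9, -3.3]]
[[0.3, 2.2, -3.0], [0.3, 2.5, -2.8], [0.3, 2.8, -2.5]]
[[0.4, 3.0, -2.2], [0.4, 3.2, -1.9], [0.4, 3.4, -1.5]]
[[0.4, 3.6, -1.2], [0.4, 3.7, -0.8], [0.4, 3.7, -0.4]]
[[0.4, 3.7, 0.0], [0.4, 3.7, 0.4], [0.4, 3.7, 0.8]]
[[0.4, 3.6, 1.2], [0.4, 3.4, 1.5], [0.4, 3.2, 1.9]]
[[0.4, 3.0, 2.2], [0.3, 2.8, 2.5], [0.3, 2.5, 2.8]]
[[0.3, 2.2, 3.0], [0.2, 1.9, 3.3], [0.2, 1.5, 3.4]]
[[0.1, 1.2, 3.6], [0.1, 0.8, 3.7], [0.0, 0.4, 3.7]]
[[0.0, 0.0, 3.8], [-0.0, -0.4, 3.7], [-0.1, -0.8, 3.7]]
[[-0.1, -1.2, 3.6], [-0.2, -1.5, 3.4], [-0.2, -1.9, 3.3]]
[[-0.3, -2.2, 3.0], [-0.3, -2.5, 2.8], [-0.3, -2.8, 2.5]]
[[-0.4, -3.0, 2.2], [-0.4, -3.2, 1.9], [-0.4, -3.4, 1.5]]
[[-0.4, -3.6, 1.2], [-0.4, -3.7, 0.8], [-0.4, -3.7, 0.4]]
[[-0.4, -3.7, 0.0], [-0.4, -3.7, -0.4], [-0.4, -3.7, -0.8]]
[[-0.4, -3.6, -1.2], [-0.4, -3.4, -1.5], [-0.4, -3.2, -1.9]]
```

First quarter, to check that it carries cleanly.

Request:
step_arm(gripper=[0, 0, 0], dp=[[-0.4, -3.0, -2.2], [-0.3, -2.8, -2.5], [-0.3, -2.5, -2.8]], twist=[[0, 0, 0], [0, 0, 0], [0, 0, 0]])

```text
clock: 6.15
eef_pos: [444.8, 276.4, 144.7]
eef_rot: [[-0.993, 0.121, -0.001], [0.121, 0.993, 0.002], [0.001, 0.002, -1.0]]
contact_force: [-2.7, -1.4, 7.7]
gripper_width: 19.3
grasp_force: 30.0
```

Request:
step_arm(gripper=[0, 0, 0], dp=[[-0.3, -2.2, -3.0], [-0.2, -1.9, -3.3], [-0.2, -1.5, -3.4]], twist=[[0, 0, 0], [0, 0, 0], [0, 0, 0]])

```text
clock: 6.4
eef_pos: [444.1, 270.7, 134.8]
eef_rot: [[-0.993, 0.121, -0.001], [0.121, 0.993, 0.002], [0.001, 0.002, -1.0]]
contact_force: [-3.3, -1.0, 7.4]
gripper_width: 18.9
grasp_force: 30.0
```

Request:
step_arm(gripper=[0, 0, 0], dp=[[-0.1, -1.2, -3.6], [-0.1, -0.8, -3.7], [0, -0.4, -3.7]], twist=[[0, 0, 0], [0, 0, 0], [0, 0, 0]])

```text
clock: 6.65
eef_pos: [443.9, 268.3, 123.7]
eef_rot: [[-0.993, 0.121, -0.001], [0.121, 0.993, 0.002], [0.001, 0.002, -1.0]]
contact_force: [-3.2, -1.6, 7.6]
gripper_width: 18.9
grasp_force: 30.0
```

Request:
step_arm(gripper=[0, 0, 0], dp=[[0, 0, -3.8], [0, 0.4, -3.7], [0.1, 0.8, -3.7]], twist=[[0, 0, 0], [0, 0, 0], [0, 0, 0]])

```text
clock: 6.9
eef_pos: [444.0, 269.6, 112.5]
eef_rot: [[-0.993, 0.121, -0.001], [0.121, 0.993, 0.002], [0.001, 0.002, -1.0]]
contact_force: [-2.7, -0.5, 7.5]
gripper_width: 19.0
grasp_force: 30.0
```

Request:
step_arm(gripper=[0, 0, 0], dp=[[0.1, 1.2, -3.6], [0.2, 1.5, -3.4], [0.2, 1.9, -3.3]], twist=[[0, 0, 0], [0, 0, 0], [0, 0, 0]])

```text
clock: 7.15
eef_pos: [444.6, 274.1, 102.2]
eef_rot: [[-0.993, 0.121, -0.001], [0.121, 0.993, 0.002], [0.001, 0.002, -1.0]]
contact_force: [-2.7, -1.3, 7.9]
gripper_width: 18.9
grasp_force: 30.0
```

Request:
step_arm(gripper=[0, 0, 0], dp=[[0.3, 2.2, -3.0], [0.3, 2.5, -2.8], [0.3, 2.8, -2.5]], twist=[[0, 0, 0], [0, 0, 0], [0, 0, 0]])

```text
clock: 7.4
eef_pos: [445.5, 281.5, 93.9]
eef_rot: [[-0.993, 0.121, -0.001], [0.121, 0.993, 0.002], [0.001, 0.002, -1.0]]
contact_force: [-1.6, -2.7, 8.8]
gripper_width: 19.1
grasp_force: 30.0
```

Request:
step_arm(gripper=[0, 0, 0], dp=[[0.4, 3.0, -2.2], [0.4, 3.2, -1.9], [0.4, 3.4, -1.5]], twist=[[0, 0, 0], [0, 0, 0], [0, 0, 0]])

```text
clock: 7.65
eef_pos: [446.7, 290.9, 88.4]
eef_rot: [[-0.993, 0.121, -0.001], [0.121, 0.993, 0.001], [0.001, 0.001, -1.0]]
contact_force: [-1.4, -3.3, 9.0]
gripper_width: 19.1
grasp_force: 30.0
```

Request:
step_arm(gripper=[0, 0, 0], dp=[[0.4, 3.6, -1.2], [0.4, 3.7, -0.8], [0.4, 3.7, -0.4]], twist=[[0, 0, 0], [0, 0, 0], [0, 0, 0]])

```text
clock: 7.9
eef_pos: [448.1, 301.5, 86.0]
eef_rot: [[-0.993, 0.121, -0.001], [0.121, 0.993, 0.001], [0.001, 0.001, -1.0]]
contact_force: [-2.2, -5.1, 9.6]
gripper_width: 19.2
grasp_force: 30.0
```

Request:
step_arm(gripper=[0, 0, 0], dp=[[0.4, 3.7, 0.0], [0.4, 3.7, 0.4], [0.4, 3.7, 0.8]], twist=[[0, 0, 0], [0, 0, 0], [0, 0, 0]])

```text
clock: 8.15
eef_pos: [449.3, 311.9, 86.8]
eef_rot: [[-0.993, 0.122, -0.001], [0.122, 0.993, -0.0], [0.001, -0.001, -1.0]]
contact_force: [-0.1, -6.1, 5.4]
gripper_width: 19.2
grasp_force: 30.0
```

Request:
step_arm(gripper=[0, 0, 0], dp=[[0.4, 3.6, 1.2], [0.4, 3.4, 1.5], [0.4, 3.2, 1.9]], twist=[[0, 0, 0], [0, 0, 0], [0, 0, 0]])

```text
clock: 8.4
eef_pos: [450.5, 321.7, 90.8]
eef_rot: [[-0.993, 0.122, -0.002], [0.122, 0.993, -0.001], [0.002, -0.001, -1.0]]
contact_force: [1.9, -5.1, -0.9]
gripper_width: 19.2
grasp_force: 30.0
```

Request:
step_arm(gripper=[0, 0, 0], dp=[[0.4, 3.0, 2.2], [0.3, 2.8, 2.5], [0.3, 2.5, 2.8]], twist=[[0, 0, 0], [0, 0, 0], [0, 0, 0]])

```text
clock: 8.65
eef_pos: [451.7, 331.1, 98.7]
eef_rot: [[-0.993, 0.122, -0.001], [0.122, 0.993, 0.001], [0.001, 0.001, -1.0]]
contact_force: [3.5, -2.5, -2.6]
gripper_width: 18.9
grasp_force: 30.0
```

Request:
step_arm(gripper=[0, 0, 0], dp=[[0.3, 2.2, 3.0], [0.2, 1.9, 3.3], [0.2, 1.5, 3.4]], twist=[[0, 0, 0], [0, 0, 0], [0, 0, 0]])

```text
clock: 8.9
eef_pos: [452.5, 337.3, 109.0]
eef_rot: [[-0.993, 0.121, -0.0], [0.121, 0.993, 0.002], [0.001, 0.002, -1.0]]
contact_force: [4.6, -2.0, -1.9]
gripper_width: 19.1
grasp_force: 30.0
```

Request:
step_arm(gripper=[0, 0, 0], dp=[[0.1, 1.2, 3.6], [0.1, 0.8, 3.7], [0.0, 0.4, 3.7]], twist=[[0, 0, 0], [0, 0, 0], [0, 0, 0]])

```text
clock: 9.15
eef_pos: [452.8, 339.7, 120.3]
eef_rot: [[-0.993, 0.121, 0.0], [0.121, 0.993, 0.002], [0.0, 0.002, -1.0]]
contact_force: [5.8, -1.1, -1.3]
gripper_width: 19.3
grasp_force: 30.0
```

Request:
step_arm(gripper=[0, 0, 0], dp=[[0.0, 0.0, 3.8], [0, -0.4, 3.7], [-0.1, -0.8, 3.7]], twist=[[0, 0, 0], [0, 0, 0], [0, 0, 0]])

```text
clock: 9.4
eef_pos: [452.6, 338.5, 131.5]
eef_rot: [[-0.993, 0.121, 0.0], [0.121, 0.993, 0.002], [0.0, 0.002, -1.0]]
contact_force: [5.0, -1.8, -1.1]
gripper_width: 19.3
grasp_force: 30.0
```

Request:
step_arm(gripper=[0, 0, 0], dp=[[-0.1, -1.2, 3.6], [-0.2, -1.5, 3.4], [-0.2, -1.9, 3.3]], twist=[[0, 0, 0], [0, 0, 0], [0, 0, 0]])

```text
clock: 9.65
eef_pos: [452.0, 333.9, 141.9]
eef_rot: [[-0.993, 0.121, 0.0], [0.121, 0.993, 0.002], [0.0, 0.002, -1.0]]
contact_force: [4.3, -0.6, -1.9]
gripper_width: 19.5
grasp_force: 30.0
```

Request:
step_arm(gripper=[0, 0, 0], dp=[[-0.3, -2.2, 3.0], [-0.3, -2.5, 2.8], [-0.3, -2.8, 2.5]], twist=[[0, 0, 0], [0, 0, 0], [0, 0, 0]])

```text
clock: 9.9
eef_pos: [451.1, 326.4, 150.2]
eef_rot: [[-0.993, 0.121, 0.0], [0.121, 0.993, 0.002], [0.0, 0.002, -1.0]]
contact_force: [4.8, -0.2, -1.6]
gripper_width: 18.9
grasp_force: 30.0
```

Request:
step_arm(gripper=[0, 0, 0], dp=[[-0.4, -3.0, 2.2], [-0.4, -3.2, 1.9], [-0.4, -3.4, 1.5]], twist=[[0, 0, 0], [0, 0, 0], [0, 0, 0]])

```text
clock: 10.15
eef_pos: [449.8, 316.9, 155.7]
eef_rot: [[-0.993, 0.121, 0.0], [0.121, 0.993, 0.003], [0.0, 0.003, -1.0]]
contact_force: [5.2, 0.1, -0.7]
gripper_width: 19.0
grasp_force: 30.0
```

Request:
step_arm(gripper=[0, 0, 0], dp=[[-0.4, -3.6, 1.2], [-0.4, -3.7, 0.8], [-0.4, -3.7, 0.4]], twist=[[0, 0, 0], [0, 0, 0], [0, 0, 0]])

```text
clock: 10.4
eef_pos: [448.5, 306.1, 158.1]
eef_rot: [[-0.993, 0.121, 0.0], [0.121, 0.993, 0.003], [0.0, 0.003, -1.0]]
contact_force: [5.0, 1.4, -1.2]
gripper_width: 18.9
grasp_force: 30.0
```

Request:
step_arm(gripper=[0, 0, 0], dp=[[-0.4, -3.7, 0.0], [-0.4, -3.7, -0.4], [-0.4, -3.7, -0.8]], twist=[[0, 0, 0], [0, 0, 0], [0, 0, 0]])

```text
clock: 10.65
eef_pos: [447.0, 294.6, 156.7]
eef_rot: [[-0.993, 0.121, -0.001], [0.121, 0.993, 0.002], [0.001, 0.002, -1.0]]
contact_force: [2.7, 1.7, 4.7]
gripper_width: 19.3
grasp_force: 30.0
```

Request:
step_arm(gripper=[0, 0, 0], dp=[[-0.4, -3.6, -1.2], [-0.4, -3.4, -1.5], [-0.4, -3.2, -1.9]], twist=[[0, 0, 0], [0, 0, 0], [0, 0, 0]])

```text
clock: 10.9
eef_pos: [445.7, 283.9, 151.7]
eef_rot: [[-0.993, 0.121, -0.001], [0.121, 0.993, 0.001], [0.001, 0.001, -1.0]]
contact_force: [4.0, 2.5, 4.5]
gripper_width: 19.0
grasp_force: 30.0
```

Request:
step_arm(gripper=[0, 0, 0], dp=[[-0.4, -3.0, -2.2], [-0.3, -2.8, -2.5], [-0.3, -2.5, -2.8]], twist=[[0, 0, 0], [0, 0, 0], [0, 0, 0]])

```text
clock: 11.15
eef_pos: [444.7, 275.5, 143.8]
eef_rot: [[-0.993, 0.121, -0.001], [0.121, 0.993, 0.001], [0.002, 0.001, -1.0]]
contact_force: [2.0, 2.6, 3.4]
gripper_width: 19.0
grasp_force: 30.0
```

Request:
step_arm(gripper=[0, 0, 0], dp=[[-0.3, -2.2, -3.0], [-0.2, -1.9, -3.3], [-0.2, -1.5, -3.4]], twist=[[0, 0, 0], [0, 0, 0], [0, 0, 0]])

```text
clock: 11.4
eef_pos: [444.0, 270.3, 134.0]
eef_rot: [[-0.993, 0.121, -0.001], [0.121, 0.993, 0.002], [0.002, 0.001, -1.0]]
contact_force: [1.7, 6.1, 3.5]
gripper_width: 19.2
grasp_force: 30.0
```

```bash
cat > d.py <<'E'
import numpy as np
from scipy.optimize import least_squares as LS
D=np.array("""444.8 276.4 144.7 -2.7 -1.4 7.7
444.1 270.7 134.8 -3.3 -1.0 7.4
443.9 268.3 123.7 -3.2 -1.6 7.6
444.0 269.6 112.5 -2.7 -0.5 7.5
444.6 274.1 102.2 -2.7 -1.3 7.9
445.5 281.5 93.9 -1.6 -2.7 8.8
446.7 290.9 88.4 -1.4 -3.3 9.0
448.1 301.5 86.0 -2.2 -5.1 9.6
449.3 311.9 86.8 -.1 -6.1 5.4
450.5 321.7 90.8 1.9 -5.1 -.9
451.7 331.1 98.7 3.5 -2.5 -2.6
452.5 337.3 109.0 4.6 -2.0 -1.9
452.8 339.7 120.3 5.8 -1.1 -1.3
452.6 338.5 131.5 5.0 -1.8 -1.1
452.0 333.9 141.9 4.3 -.6 -1.9
451.1 326.4 150.2 4.8 -.2 -1.6
449.8 316.9 155.7 5.2 .1 -.7
448.5 306.1 158.1 5.0 1.4 -1.2
447.0 294.6 156.7 2.7 1.7 4.7
445.7 283.9 151.7 4.0 2.5 4.5
444.7 275.5 143.8 2.0 2.6 3.4
444.0 270.3 134.0 1.7 6.1 3.5""".split(),float).reshape(-1,6)
E
cat > f.py <<'E'
from d import *
yv=np.array([.115,.993,0])
y=(D[:,:3]@yv);z=D[:,2];r=LS(lambda p:np.hypot(y-p[0],z-p[1])-p[2],[y.mean(),z.mean(),36])
y0,z0,R=r.x;print("c",r.x,np.abs(r.fun).max())
th=np.unwrap(np.arctan2(-(y-y0),z-z0))
fy=D[:,3:]@yv;fz=D[:,5]
F=fy*np.cos(th)+fz*np.sin(th)   # resisting: -F.t, t=(-cos,-sin)
A=np.c_[np.ones_like(th),np.sin(th),np.cos(th)]
for sel in (slice(None),slice(2,None),slice(0,20)):
    x=np.linalg.lstsq(A[sel],F[sel],rcond=None)[0]
    # resist = a + W sin(th+phi): heavy at angle th+phi clockwise from bottom (rising when >0) -> down at th=-phi
    print(x,"amp",np.hypot(x[1],x[2]),"target theta",np.degrees(-np.arctan2(x[2],x[1]))%360,"res",(F[sel]-A[sel]@x).std())
print(np.c_[np.degrees(th),F,F-A@x,-fy*np.sin(th)+fz*np.cos(th)].round(1))
E
python3 f.py
```

```text
c [353.4480173  122.00695974  36.02322842] 0.14285890076015306
[ 4.13935307  2.75321843 -1.80769135] amp 3.293624104520327 target theta 33.287857533652826 res 0.4433242705722747
[ 4.13350761  2.73829265 -1.80565839] amp 3.2800379342686616 target theta 33.40126958664534 res 0.45476313054264866
[ 4.21781145  2.89128721 -1.73118437] amp 3.369946741476812 target theta 30.91144737838424 res 0.3669364282857146
[[ 5.080e+01  4.900e+00 -5.000e-01  6.200e+00]
 [ 6.910e+01  6.400e+00  1.000e-01  3.900e+00]
 [ 8.730e+01  7.500e+00  5.000e-01  2.300e+00]
 [ 1.053e+02  7.400e+00 -0.000e+00 -1.200e+00]
 [ 1.233e+02  7.500e+00 -1.000e-01 -3.000e+00]
 [ 1.411e+02  7.800e+00  4.000e-01 -5.000e+00]
 [ 1.585e+02  6.500e+00 -4.000e-01 -7.100e+00]
 [ 1.760e+02  6.000e+00 -2.000e-01 -9.200e+00]
 [ 1.927e+02  4.700e+00 -5.000e-01 -6.600e+00]
 [ 2.097e+02  4.700e+00  4.000e-01 -1.600e+00]
 [ 2.295e+02  3.300e+00  2.000e-01  1.000e-01]
 [ 2.488e+02  2.300e+00  1.000e-01 -7.000e-01]
 [ 2.673e+02  1.300e+00 -1.000e-01 -4.000e-01]
 [ 2.853e+02  7.000e-01 -2.000e-01 -1.500e+00]
 [ 3.035e+02  1.500e+00  7.000e-01 -1.100e+00]
 [ 3.214e+02  1.300e+00  2.000e-01 -1.000e+00]
 [ 3.390e+02  9.000e-01 -7.000e-01 -4.000e-01]
 [ 3.567e+02  2.000e+00 -3.000e-01 -1.100e+00]
 [ 3.753e+02  3.200e+00 -1.000e-01  4.000e+00]
 [ 3.943e+02  5.000e+00  5.000e-01  2.100e+00]
 [ 4.128e+02  4.400e+00 -1.100e+00 -2.000e-01]
 [ 4.306e+02  5.400e+00 -1.000e+00 -4.700e+00]]
```

The fit is clean: drag 4.1 N, weight amplitude 3.3 N, heavy side down at θ ≈ 33°. The rotor has turned 396° so far. Now I'll bring it back from about 430° to 393°.

Request:
step_arm(gripper=[0, 0, 0, 0, 0, 0, 0, 0, 0, 0, 0, 0, 0, 0], dp=[[0.2, 1.5, 3.4], [0.2, 1.9, 3.3], [0.3, 2.2, 3.0], [0.3, 2.5, 2.8], [0.3, 2.8, 2.5], [0.4, 3.0, 2.2], [0, 0, 0], [0, 0, 0], [0, 0, 0], [0, 0, 0], [0, 0, 0], [0, 0, 0], [0, 0, 0], [0, 0, 0]], twist=[[0, 0, 0], [0, 0, 0], [0, 0, 0], [0, 0, 0], [0, 0, 0], [0, 0, 0], [0, 0, 0], [0, 0, 0], [0, 0, 0], [0, 0, 0], [0, 0, 0], [0, 0, 0], [0, 0, 0], [0, 0, 0]])

```text
clock: 12.57
eef_pos: [445.5, 282.3, 150.5]
eef_rot: [[-0.993, 0.122, -0.003], [0.122, 0.993, -0.001], [0.003, -0.002, -1.0]]
contact_force: [2.4, -4.2, 0.1]
gripper_width: 19.0
grasp_force: 30.0
```

```bash
python3 - <<'E'
from h import *
s=get_state();p=s["eef_pos"];print(p,s["contact_force"],s["grasp_force"],np.abs(s["qvel"]).max())
print(np.degrees(np.arctan2(353.45-p@[.115,.993,0],p[2]-122)))
a=capture("scene");cv2.imwrite("pics/e.png",cv2.resize(a["color"][170:310,180:340],None,fx=5,fy=4.2857))
P=[pt(a,u,v) for v in range(200,300) for u in range(180,260) if a["color"][v,u].max()<60 and a["z_map"][v,u]>0]
E
```

```text
[445.48036825 282.30170399 150.53865749] [ 2.3625124  -4.19134951  0.05043924] 29.99570220708847 0.002701777092341216
37.49454510013107
```

View pics/e.png

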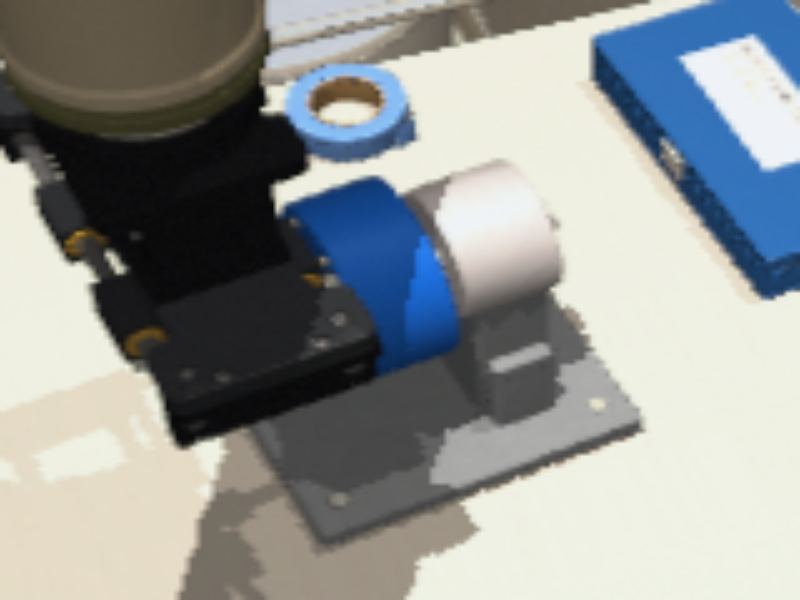

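The gripper still holds the handle by the drum (around (280,320) in the crop), and the tape and book haven't moved. θ is 37.5°, so I'll nudge it about 5° further and let it settle.

Request:
step_arm(gripper=[0, 0, 0, 0, 0, 0, 0, 0, 0, 0, 0, 0], dp=[[0.1, 1.3, 0.9], [0.1, 1.3, 0.9], [0, 0, 0], [0, 0, 0], [0, 0, 0], [0, 0, 0], [0, 0, 0], [0, 0, 0], [0, 0, 0], [0, 0, 0], [0, 0, 0], [0, 0, 0]], twist=[[0, 0, 0], [0, 0, 0], [0, 0, 0], [0, 0, 0], [0, 0, 0], [0, 0, 0], [0, 0, 0], [0, 0, 0], [0, 0, 0], [0, 0, 0], [0, 0, 0], [0, 0, 0]])

```text
clock: 13.62
eef_pos: [445.8, 285.0, 152.4]
eef_rot: [[-0.993, 0.122, -0.003], [0.122, 0.993, -0.001], [0.003, -0.002, -1.0]]
contact_force: [2.8, -4.3, -0.1]
gripper_width: 19.1
grasp_force: 30.0
```

```bash
python3 - <<'E'
from h import *
s=get_state();p=s["eef_pos"];print(p,s["contact_force"],s["grasp_force"],np.abs(s["qvel"]).max())
t=np.degrees(np.arctan2(353.45-p@[.115,.993,0],p[2]-122));print(t)
if 27<t<38 and s["grasp_force"]>20:print(close_job())
E
```

```text
[445.81813129 284.9570292  152.42045326] [ 2.77186201 -4.28598366 -0.08409391] 29.99579519033432 0.002336727704320905
32.28327377920586
the job is handed in; nothing more can be done
None
```

Job handed in at about 14 s: I turned the rotor about 396° clockwise and felt the heavy side come straight down with the handle about 33° clockwise of top; it is now held still at about 32°, handle still gripped, by my own measurements (no verdict was returned).

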